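Pin the rocker arm into its clevis

TASK

Take the thick steel pin out of the wooden rack and thread it straight down through the upper ear of the clevis, the eye of the rocker arm and the lower ear, until its flange sits fully home on the upper ear, then let go of it. The clevis may be clamped anywhere along the slots of its plate, so feel gently for the hole and never press the pin on the clevis or the rocker with 40 N or more. Leave the thin spare pin and the two bottles where they stand.

Things in the scene. Friction and masses are not known exactly. Their poses are not given: they have to be found in the camera images.
- pin_center (a point): Centre (half-way up) of the thick steel pin, 94 mm long, about 0.15 kg, upright in either hole of the rack, z up to its head. Nose tip 47 mm below this point; flange 24 mm diameter from 7 to 13 mm above it; then a plain round head 16 mm diameter, up to 47 mm above: grip there, about 32 mm above. Stem 12 mm diameter, its last 10 mm tapering to a flat 9 mm nose.
- pin: The same pin; origin at the nose tip, z axis up along the pin. It hangs in a plain wooden rack (56 x 116 mm, 62 mm tall) with its flange resting on the top face and its 54 mm stem in a 15 mm hole.
- base: Aluminium fixture plate, 170 x 150 x 10 mm, fixed on the bench, with all it carries: a dark steel clevis, clamped (hardly yields), two level ears one above the other facing the plate's -x, two columns and a round post behind them, and a rocker arm that swings on that post. Origin at the underside; y along the plate's two black slots.
- base_mark (a point): Point on the plate's top face, 25 mm off its middle line toward -y, axes as the plate's. The pin holes of both ears are vertical, in line, at x = 0 of this frame, and anywhere from y = 5 to 45 mm: where is not measured. Lower ear 22 to 30 mm, rocker eye 36 to 48 mm, upper ear 54 to 62 mm above this point. With the pin fully home, pin_center is 55 mm above it.
- ear_line (a point): 62 mm above base_mark: on the upper ear's flat top, near the -y end of the line along which the hole may lie (5 to 45 mm from here in +y). The ear reaches 50 mm either way in y of its hole and 20 mm in -x. Ear holes 13.5 mm diameter, 1 mm chamfers. Rocker eye hole 14 mm, up to 2.3 mm off the ears' axis in y, stiff to swing (about 1.5 N), pushed into line by the pin's tapered nose.
- spare_pin: Thin spare steel pin, 8 mm stem, 70 mm long, head 10 mm diameter, in the other hole of the rack 60 mm away; leave it. Origin at its nose tip.
- oil_bottle: Small cream oil bottle with dark cap, 36 mm diameter, 84 mm tall, standing on the green mat; leave it. Origin at its underside.
- thread_lock: Small red bottle with pointed cap, 23 mm diameter, 69 mm tall, standing on the bench; leave it. Origin at its underside.
Mind the look-alikes: they are no part of the job. What is shaped like the pin but yellow is not meant.

How it is judged:
On the way, in this order (a step that is already met when the one before it is completed fails the run):
1. the pin is lifted clear of the rack, upright (height (world z) of pin above 0.072 m and angle between pin's own z axis and vertical below 0.2 rad), for 0.1 s.
2. the pin's nose is in the upper ear's hole, the pin upright (x of pin_center in the frame of base_mark between -0.006 and 0.006 m and y of pin_center in the frame of base_mark between 0.001 and 0.049 m and z of pin_center in the frame of base_mark between 0.06 and 0.1055 m and angle between pin's own z axis and vertical below 0.12 rad), for 0.05 s.
At the end, for the whole second after the job is handed in: The pin stands upright (within 0.08 rad) through upper ear, rocker eye and lower ear, its flange on the upper ear within 2 mm (pin_center less than 57 mm above base_mark, x within 5 mm of 0, y from 2 to 48 mm), released and at rest (x of pin_center in the frame of base_mark between -0.005 and 0.005 m and y of pin_center in the frame of base_mark between 0.002 and 0.048 m and z of pin_center in the frame of base_mark between 0.05 and 0.057 m and angle between pin's own z axis and vertical below 0.08 rad and linear speed of pin below 0.02 m/s and contact force between the fingers and pin below 0.1 N); the robot touches nothing.
It fails at once if the pin is pressed on the clevis or rocker with more than 40 N (contact force between pin and base above 40 N).
It fails at once if the robot pushes the clevis or rocker itself with more than 15 N (contact force between any of the fingers, the arm and base above 15 N).
It fails at once if the spare pin or a bottle is moved by more than 25 mm (distance of any of spare_pin, oil_bottle, thread_lock from where it was at the start of the episode above 0.025 m).
It also fails if it takes over 64 s, if anything falls off the work surface, if the arm or the gripper's body presses on something with over 40 N, if the wrist force passes 120 N, or if a joint passes its speed limit or range.

ROBOT

A 6-joint arm with a two-finger parallel gripper is mounted at the origin on a cart in front of the work surface, level with it; the furniture and walls round the work are solid. World frame = base frame: x ahead of the robot, y to its left, z up, the work surface at z = 0. Lengths are in m, angles in rad, forces in N, time in s.
With the tool pointing down it reaches from about 0.375 to 0.9 m from the base axis. Payload 3.1 kg.
Tool frame: the origin (TCP) lies between the finger pads; the fingertips stand manip.nose_length ahead of it and the grasp point (between the pads) lies 5 mm behind it (manip.nose_length is the distance from the TCP to the fingertips, in m); z points along the fingers, y is the line along which they close (so a half turn about z gives the same grasp; the last joint's range is limited). The gripper opens to 85 mm and grips with 20 to 120 N. Pads are 22 mm wide; open, the fingers measure 114 mm over their backs; the gripper's body (76 mm by 85 mm) begins 54 mm behind the grasp point. The pads swing forward as they close: fully open they stand 13 mm farther back than shut.
Start: joints at [1.014, 0.527, 1.433, -0, 1.181, -0.178], TCP at [0.231, 0.581, 0.245] pointing down, gripper open.
Joint ranges: [-3.08, 3.08], [-0.75, 2.2], [0.22, 2.44], [-1.43, 4.57], [0, 2.65], [-2.85, 2.85]. Speed limits (rad/s): [2.79, 2.79, 3.14, 3.14, 3.14, 3.14].

INTERFACE

Orientations are given as a unit quaternion [x, y, z, w].
In Python, from station import monitor, eyes, job, manip gives the robot as it stands.
- The arm moves only by the shell command python3 -m pendant 'ROWS' [FORCE]. ROWS is JSON, a list that holds one entry, the list of rows, each a list of 7 numbers: the shift along the tool's x, y, z as a fraction of full scale, then the turn, a rotation vector about the tool's x, y, z as a fraction of full scale, then the opening, from 0 (shut) to 1 (fully open). A call has 1 to 20 rows; each row shifts and turns the commanded pose from where the row before left it, along the tool's axes as they then stand; what a row does not reach is not made up. Full scale, the value 1, is 800 mm for a shift and 0.12 rad for a turn. A row lasts 1/10 s, in which the tool goes at most 50 mm and 8.59 degrees, less where a joint would pass 70% of its speed; a pose out of reach is approached as far as the arm can. A call with a number of a shift or a turn outside -1 to 1 is refused whole. A call with a gripper value outside its range is refused whole. The fingers move at their own pace and stop on an object; FORCE is the grip in N (left out, the last holds). Time passes only in rows, so rows that do not move let the fingers close. It gives the time, the measured TCP pose, the force, the opening and the grip force at its end, in the units of the state.
- monitor.sense(): the state, without advancing time (a new reading comes with each control period).
- eyes.snapshot(name): name is "scene" or "side" or "wrist"; returns a dict with "pixels" (420x560x3 uint8, red, green, blue), "depth" (420x560 float32, m along the optical axis (not along the pixel's ray), 0 where there is no reading), "intrinsics" (3x3 intrinsics, pixels), "k1" (the pictures are not rectified: a ray, as slopes to the right and down, at radius r is drawn at 1 + k1 r^2 times it, then the intrinsics apply), "eye" and "attitude" of the camera in the world. Camera axes: x right, y down, z forward; pixel columns grow to the right and rows downward; lengths in m; the calibration is good to about 2 mm. A picture is of the moment at which its call begins.
- job.sign_off(): hands the job in; it is judged then, once.
The state is a dict: "t": time; "q": joint angles; "qd": joint speeds; "tau": joint torques, N m; "tcp_pos": TCP position; "tool_rot": TCP orientation; "force": force on the tool from outside, world axes, zero at the start; "ft_torque": the same for the moment, N m; "finger_gap": opening from 0.0 (shut) to 1.0 (fully open); "gripper_force": force on a finger pad.
Only numpy, scipy, OpenCV 4.12 (cv2) and the standard library are available. Lean on these libraries where they do the work, as an engineer would, in place of code of your own. Each camera call takes 0.05 s, during which the arm holds its last target. There are 200 camera calls.

## Working session

There is one attempt and no reset: what is moved stays moved. The work goes in short steps, Python scripts to look and compute and a shell command to move; the robot and the scene stay as the last step left them, time stands still between calls to the robot, and variables do not carry over. Pictures are saved under pics/ and viewed, at most 13 in all, crops included, and the job is handed in when it is done.

```bash
mkdir -p pics; ls; cat > h.py <<'E'
import numpy as np,cv2
from station import monitor,eyes,job,manip
from scipy.spatial.transform import Rotation as R
def snap(n):
    s=eyes.snapshot(n); np.savez('pics/last_%s.npz'%n,**{k:np.array(v) for k,v in s.items()}); return s
def load(n): return np.load('pics/last_%s.npz'%n)
def rot(a):
    a=np.array(a); return a if a.shape==(3,3) else R.from_quat(a).as_matrix()
def ray(s,u,v):
    K=np.array(s['intrinsics']); k=float(s['k1'])
    d=np.array([(u-K[0,2])/K[0,0],(v-K[1,2])/K[1,1]]); p=d.copy()
    for _ in range(20): p=d/(1+k*(p@p))
    return rot(s['attitude'])@np.array([p[0],p[1],1.])
def dep(s,u,v,d=None):
    d=float(s['depth'][int(round(v)),int(round(u))]) if d is None else d
    return np.array(s['eye'])+ray(s,u,v)*d
def onz(s,u,v,z):
    r=ray(s,u,v);e=np.array(s['eye']); return e+r*(z-e[2])/r[2]
def proj(s,P):
    c=rot(s['attitude']).T@(np.array(P)-np.array(s['eye'])); p=c[:2]/c[2]; p=p*(1+float(s['k1'])*(p@p)); K=np.array(s['intrinsics'])
    return K[0,0]*p[0]+K[0,2],K[1,1]*p[1]+K[1,2]
E
python3 - <<'E'
from h import *
print(monitor.sense(),manip.nose_length)
a=[]
for n in('scene','side'):
    s=snap(n);print(n,s['eye'],s['attitude'],s['k1']); cv2.imwrite(f'pics/{n}0.png',s['pixels'][:,:,::-1])
E
```

```text
pics
{'t': 0.0, 'q': array([ 1.01349693e+00,  5.28476485e-01,  1.43389871e+00, -5.90409647e-06,
        1.18142732e+00, -1.78485620e-01]), 'qd': array([-4.54260233e-04,  6.27677368e-04,  3.83470158e-05, -5.29546708e-04,
       -1.14243802e-03, -1.65854533e-03]), 'tau': array([-7.40955820e-04, -4.42346048e+01, -1.78021914e+01, -2.23482384e-04,
        8.33877653e-03,  3.79624492e-07]), 'tcp_pos': array([0.2307302 , 0.58010644, 0.24432841]), 'tool_rot': array([ 1.88275206e-01,  9.82115689e-01, -1.03197685e-03, -3.94840173e-04]), 'force': array([ 0.76775104, -0.06408679, -0.14217652]), 'ft_torque': array([ 0.01655208, -0.00779311,  0.02952652]), 'gripper_force': 0.0, 'finger_gap': 1.000988919209039} 0.014
scene [-0.27684209  0.50236643  0.50396022] [-0.41656982  0.73360807 -0.462003    0.27357269] -0.11405141165130736
side [-0.16370398 -0.85128854  0.63782866] [ 0.8115925  -0.25012036  0.16423696 -0.50178047] -0.039949590195522654
```

View pics/scene0.png

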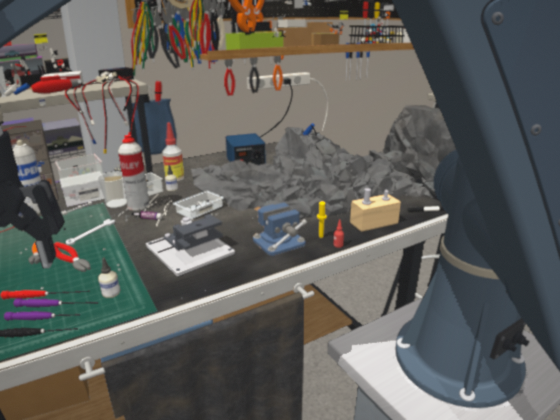

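View pics/side0.png

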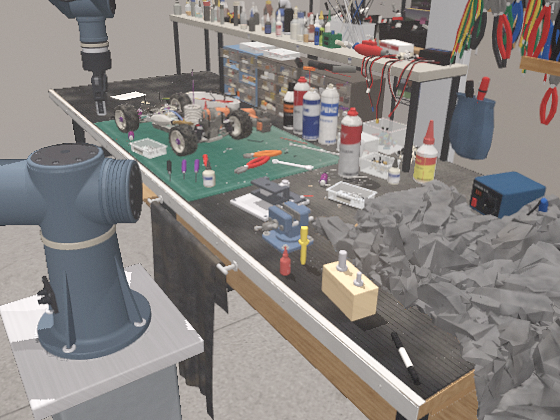

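The scene view shows the wooden rack at (375,212) with two pin heads, at (367,193) and (387,197). The side view shows the rack at (348,290) with the thick head at (342,260) and the thin one at (359,278). The white plate with the dark clevis is at (190,245) in the scene and (258,200) in the side view. Candidates in the side view are steel thick (342,260), steel thin (359,278) and the yellow look-alike (303,245). I choose (342,260) and check it in a crop.

```bash
python3 - <<'E'
from h import *
s=load('side');c=load('scene')
a=cv2.resize(s['pixels'][235:325,300:400,::-1],None,fx=4,fy=4,interpolation=2)
b=cv2.resize(c['pixels'][205:280,135:245,::-1],None,fx=3.6,fy=3.6,interpolation=2)
d=cv2.resize(s['pixels'][165:225,220:330,::-1],None,fx=3.6,fy=3.6,interpolation=2)
o=np.zeros((490,800,3),np.uint8);o[:360,:400]=a;o[:270,402:402+396]=b;o[272:272+216,402:798]=d
cv2.imwrite('pics/crop1.png',o)
for u,v in((342,253),(342,260),(342,266),(359,276),(340,285),(303,232),(258,190)):print('side',u,v,dep(s,u,v).round(4))
for u,v in((367,193),(387,197),(375,215),(190,240),(160,250),(322,205)):print('scene',u,v,dep(c,u,v).round(4))
E
```

```text
side 342 253 [ 0.4465 -0.1914  0.1023]
side 342 260 [ 0.4486 -0.1906  0.0848]
side 342 266 [ 0.4472 -0.1936  0.0727]
side 359 276 [ 0.4413 -0.2498  0.0819]
side 340 285 [ 0.4185 -0.223   0.0544]
side 303 232 [ 0.4539 -0.0523  0.0839]
side 258 190 [0.5414 0.2731 0.0414]
scene 367 193 [ 0.4482 -0.1844  0.0938]
scene 387 197 [ 0.4442 -0.2537  0.0682]
scene 375 215 [ 0.4226 -0.1944  0.0393]
scene 190 240 [0.5428 0.2592 0.043 ]
scene 160 250 [0.5885 0.3212 0.0123]
scene 322 205 [ 0.4525 -0.0457  0.092 ]
```

View pics/crop1.png

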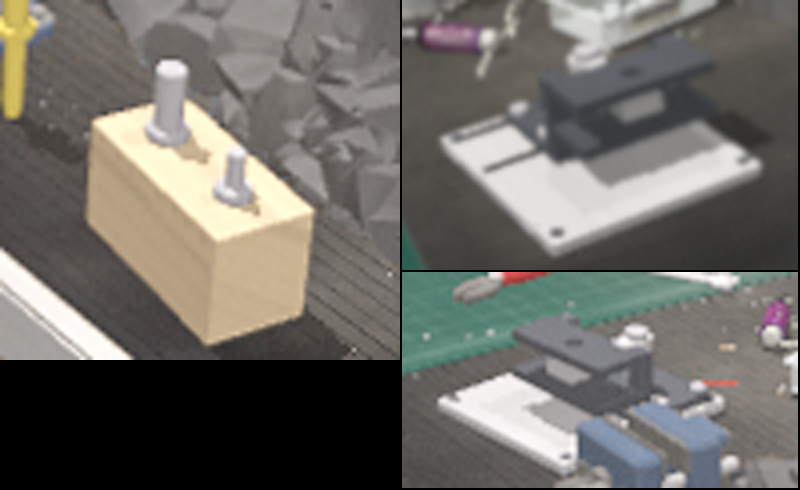

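The crop confirms it: the thick steel pin stands at side (342,260), with the thin one nearer. A dark hole shows in the upper ear at about scene (198,225) and side (268,184).

```bash
python3 - <<'E'
from h import *
s=load('side');c=load('scene')
print('head top',onz(s,342.7,251.7,.102),'flange',onz(s,342,268,.068), 'spare',onz(s,359,283,.068))
print('hole side',onz(s,268,184.4,.072),'scene',onz(c,198.3,225,.072))
# ear top points by depth
for n,(q,w) in(('scene',(c,(150,225,205,250))),('side',(s,(230,170,300,215)))):
    P=np.array([dep(q,u,v) for v in range(w[1],w[3]) for u in range(w[0],w[2])])
    m=abs(P[:,2]-.072)<.004; T=P[m][:,:2]; r=cv2.minAreaRect(T.astype(np.float32)); print(n,m.sum(),T.mean(0),r)
    m=abs(P[:,2]-.010)<.004; T=P[m][:,:2]; print(n,'plate',cv2.minAreaRect(T.astype(np.float32)))
E
```

```text
head top [ 0.45134616 -0.18790245  0.102     ] flange [ 0.44733404 -0.1938754   0.068     ] spare [ 0.43996608 -0.25290421  0.068     ]
hole side [0.54781179 0.23205974 0.072     ] scene [0.54918899 0.23350737 0.072     ]
scene 244 [0.54120731 0.26130931] ((0.5519246459007263, 0.25438618659973145), (0.057288311421871185, 0.05983424931764603), 7.0541672706604)
scene plate ((0.5940774083137512, 0.27604949474334717), (0.14407102763652802, 0.058567702770233154), 51.64791488647461)
side 331 [0.54342939 0.22263733] ((0.5304068922996521, 0.17078348994255066), (0.24679453670978546, 0.09217721968889236), 71.00579071044922)
side plate ((0.5928655862808228, 0.32722026109695435), (0.3264082968235016, 0.19608426094055176), 59.02788543701172)
```

```bash
python3 -m pendant '[[[-0.036,-0.0467,0,0,0,0,1],[-0.036,-0.0467,0,0,0,0,1],[-0.036,-0.0467,0,0,0,0,1],[-0.036,-0.0467,0,0,0,0,1],[-0.036,-0.0467,0,0,0,0,1],[-0.036,-0.0467,0,0,0,0,1],[-0.036,-0.0467,0,0,0,0,1],[-0.036,-0.0467,0,0,0,0,1],[-0.036,-0.0467,0,0,0,0,1],[-0.036,-0.0467,0,0,0,0,1],[-0.036,-0.0467,0,0,0,0,1],[-0.036,-0.0467,0,0,0,0,1],[-0.036,-0.0467,0,0,0,0,1],[-0.036,-0.0467,0,0,0,0,1],[-0.036,-0.0467,0,0,0,0,1],[-0.036,-0.0467,0,0,0,0,1],[-0.036,-0.0467,0,0,0,0,1]]]' && python3 -m pendant '[[[0,0,0,0,0,0.99,1],[0,0,0,0,0,0.99,1],[0,0,0,0,0,0.99,1],[0,0,0,0,0,0.99,1],[0,0,0,0,0,0.99,1],[0,0,0,0,0,0.99,1],[0,0,0,0,0,0.99,1],[0,0,0,0,0,0.99,1],[0,0,0,0,0,0.99,1],[0,0,0,0,0,0.99,1],[0,0,0,0,0,0.99,1],[0,0,0,0,0,0,1],[0,0,0,0,0,0,1]]]'
python3 - <<'E'
from h import *
s=snap('wrist');m=monitor.sense();print(m['tcp_pos'],rot(m['tool_rot']).round(3),m['q'].round(2));print(s['eye'],rot(s['attitude']).round(2),proj(s,[.45,-.19,.102]))
cv2.imwrite('pics/w1.png',s['pixels'][:,:,::-1])
E
```

```text
t: 1.8
tcp_pos: [0.451, -0.1924, 0.2451]
tool_rot: [0.189, 0.982, 0.0, -0.0]
force: [0.6, -0.3, 0.4]
finger_gap: 1.002
gripper_force: 0.0
t: 3.1
tcp_pos: [0.4509, -0.1904, 0.2451]
tool_rot: [0.746, 0.666, -0.0, -0.0]
force: [-0.4, 1.0, 0.6]
finger_gap: 1.002
gripper_force: 0.0
[ 0.45100004 -0.19040002  0.24516052] [[ 0.112  0.994 -0.   ]
 [ 0.994 -0.112  0.   ]
 [ 0.    -0.    -1.   ]] [-0.63  0.35  1.76 -0.    1.03 -0.52]
[ 0.4595029  -0.11506563  0.37349334] [[ 0.99 -0.11 -0.03]
 [-0.11 -0.95 -0.29]
 [-0.    0.29 -0.96]] (np.float64(276.7702212018879), np.float64(199.36586591070926))
```

View pics/w1.png

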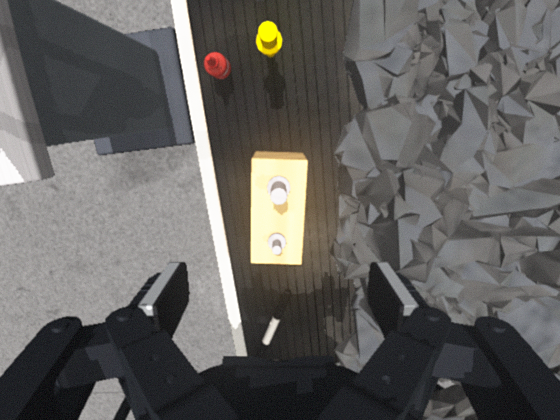

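Wrist view: rack at (278,210), thick pin head at about (279,197), thin one at (277,246), yellow look-alike at (268,40), red bottle at (217,65).

```bash
python3 - <<'E'
from h import *
s=load('wrist')
cv2.imwrite('pics/w1c.png',cv2.resize(s['pixels'][145:270,235:320,::-1],None,fx=4.5,fy=4.5,interpolation=2))
for p in((279,197),(279,199)):print(onz(s,*p,.102))
print(onz(s,278,188,.068),onz(s,277,243,.068))
D=[dep(s,u,v) for v in range(180,210) for u in range(262,296)];D=np.array(D);m=abs(D[:,2]-.102)<.004;print(m.sum(),D[m].mean(0),D[m].min(0),D[m].max(0))
E
```

```text
[ 0.45226098 -0.18801077  0.102     ]
[ 0.45205369 -0.1898821   0.102     ]
[ 0.45138665 -0.18765704  0.068     ] [ 0.44361802 -0.24755563  0.068     ]
230 [ 0.45145596 -0.18640785  0.10148434] [ 0.44399158 -0.194292    0.09811074] [ 0.45896024 -0.17928831  0.10364383]
```

View pics/w1c.png

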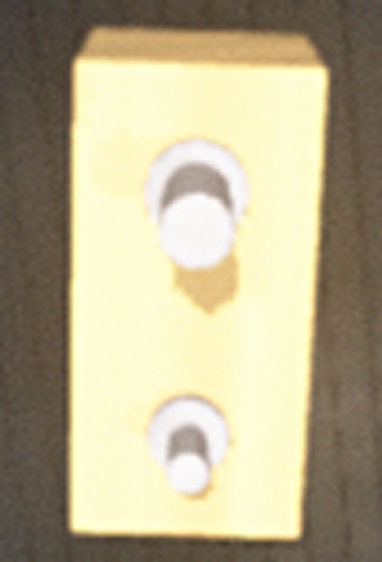

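```bash
python3 -m pendant '[[[0.0044,0.001,0.04,0,0,0,1],[0,0,0.04,0,0,0,1],[0,0,0.04,0,0,0,1],[0,0,0.04,0,0,0,1],[0,0,0.03,0,0,0,1],[0,0,0.01,0,0,0,0.6],[0,0,0,0,0,0,0],[0,0,0,0,0,0,0],[0,0,0,0,0,0,0],[0,0,0,0,0,0,0],[0,0,0,0,0,0,0],[0,0,0,0,0,0,0],[0,0,0,0,0,0,0],[0,0,0,0,0,0,0]]]' 50
```

```text
t: 4.55
tcp_pos: [0.4528, -0.1874, 0.0866]
tool_rot: [0.746, 0.665, 0.0, 0.001]
force: [-1.2, 0.2, 6.9]
finger_gap: 0.167
gripper_force: 48.9
```

```bash
python3 -m pendant '[[[0,0,-0.01,0,0,0,0],[0,0,-0.03,0,0,0,0],[0,0,-0.04,0,0,0,0],[0,0,-0.05,0,0,0,0],[0,0,-0.05,0,0,0,0],[0,0,-0.02,0,0,0,0],[0,0,0,0,0,0,0]]]' 60
python3 - <<'E'
from h import *
s=snap('wrist');m=monitor.sense();print(m['tcp_pos'],m['force'],rot(m['tool_rot']).round(3))
cv2.imwrite('pics/w2.png',np.hstack([s['pixels'][:,:,::-1][:,150:420],snap('side')['pixels'][150:420,230:430,::-1].repeat(1,0) if 0 else cv2.resize(snap('side')['pixels'][150:360,250:430,::-1],(360,420))]))
E
```

```text
t: 5.25
tcp_pos: [0.4536, -0.1878, 0.2484]
tool_rot: [0.746, 0.665, 0.001, 0.004]
force: [1.3, 0.0, -2.3]
finger_gap: 0.165
gripper_force: 58.6
[ 0.45253564 -0.18712676  0.24651149] [-0.09227856  0.04400788 -1.26494204] [[ 0.114  0.993  0.002]
 [ 0.993 -0.114 -0.002]
 [-0.001  0.003 -1.   ]]
```

View pics/w2.png

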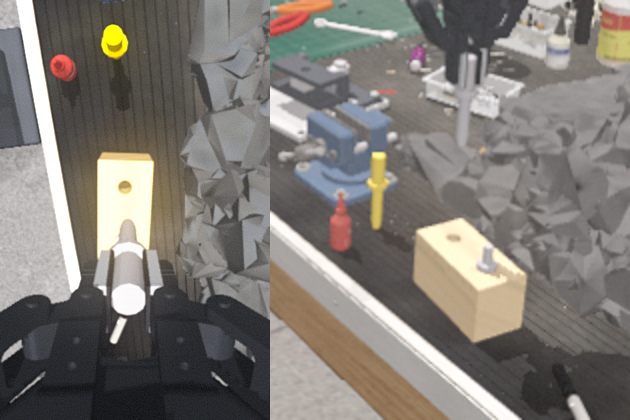

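The pin hangs vertical in the pads, the rack hole is empty and the spare is still in its hole. Next I carry the pin over the clevis.

```bash
python3 -m pendant '[[[0.02,0.002,0,0,0,0,0],[0.045,0.005,0,0,0,0,0],[0.055,0.006,0,0,0,0,0],[0.055,0.006,0,0,0,0,0],[0.055,0.006,0,0,0,0,0],[0.055,0.006,0,0,0,0,0],[0.055,0.006,0,0,0,0,0],[0.055,0.006,0,0,0,0,0],[0.055,0.007,0,0,0,0,0],[0.05,0.006,0,0,0,0,0],[0.025,0.002,0,0,0,0,0],[0.01,0.0015,0,0,0,0,0],[0,0,0,0,0,0,0],[0,0,0,0,0,0,0],[0,0,0,0,0,0,0]]]'
python3 - <<'E'
from h import *
s=snap('wrist');m=monitor.sense();print(m['tcp_pos'],m['force'],rot(m['tool_rot']).round(3))
cv2.imwrite('pics/w3.png',s['pixels'][:,:,::-1]);print(proj(s,[.5485,.233,.072]))
E
```

```text
t: 6.85
tcp_pos: [0.5482, 0.2312, 0.2448]
tool_rot: [0.747, 0.665, -0.001, -0.0]
force: [-1.0, -0.3, -1.2]
finger_gap: 0.167
gripper_force: 58.6
[0.5483957  0.23123269 0.2451031 ] [ 0.05433728  0.09140986 -1.72065576] [[ 0.116  0.993 -0.001]
 [ 0.993 -0.116 -0.   ]
 [-0.001 -0.001 -1.   ]]
(np.float64(278.05304645596283), np.float64(189.67211375088985))
```

View pics/w3.png

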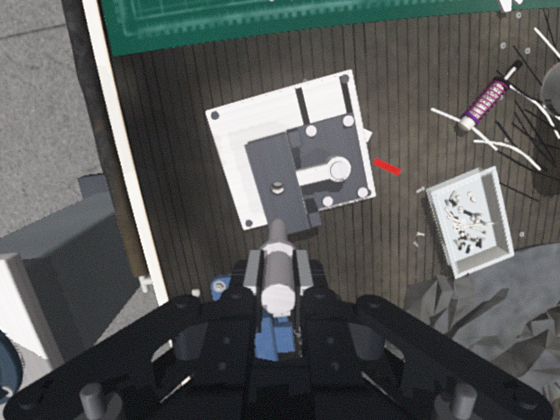

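The hole in the upper ear is at about (278,187), with the post top at (340,168) and the pin nose at about (278,225). I refine the hole centre in a crop and check the post height.

```bash
python3 - <<'E'
from h import *
s=load('wrist')
cv2.imwrite('pics/w3c.png',cv2.resize(s['pixels'][165:245,240:320,::-1],None,fx=7,fy=7,interpolation=2))
for p in((340,168),(255,160),(270,165),(285,215),(312,178)):print(p,dep(s,*p).round(4))
print(s['intrinsics'][0,0])
E
```

```text
(340, 168) [0.613  0.2461 0.0634]
(255, 160) [0.5295 0.2649 0.0709]
(270, 165) [0.5435 0.2586 0.0722]
(285, 215) [0.5525 0.2056 0.0717]
(312, 178) [0.5845 0.2379 0.0578]
309.706638765195
```

View pics/w3c.png

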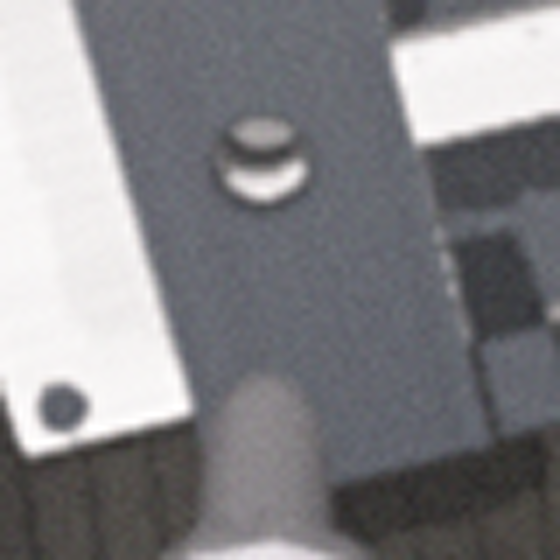

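```bash
python3 - <<'E'
from h import *
s=load('wrist')
H=onz(s,277.15,187.2,.072);print('hole',H)
t=np.array([.5484,.23123]); zn=.2451-.0866+.008
c=[proj(s,[t[0]+.0045*np.cos(a),t[1]+.0045*np.sin(a),zn]) for a in np.linspace(0,6.28,13)];c=np.array(c)
print('nose',zn,'px x',c[:,0].min(),c[:,0].max(),'top',c[:,1].min(),'crop:',(c[:,0].min()-240)*7,(c[:,0].max()-240)*7,(c[:,1].min()-165)*7)
E
```

```text
hole [0.54789707 0.23562283 0.072     ]
nose 0.16650000000000004 px x 271.8131915494405 284.41024797611107 top 217.99867377199723 crop: 222.69234084608343 310.87173583277746 370.9907164039806
```

```bash
python3 -m pendant '[[[0.0056,-0.0011,0.02,0,0,0,0],[0,0,0.035,0,0,0,0],[0,0,0.03,0,0,0,0],[0,0,0.017,0,0,0,0],[0,0,0.006,0,0,0,0],[0,0,0,0,0,0,0],[0,0,0,0,0,0,0]]]'
python3 - <<'E'
from h import *
s=snap('wrist');m=monitor.sense();t=m['tcp_pos'];print(t,m['force'])
zn=t[2]-.0786
def circ(x,y,z,r): return np.array([proj(s,[x+r*np.cos(a),y+r*np.sin(a),z]) for a in np.linspace(0,6.28,25)])
for c in(circ(t[0],t[1],zn,.0045),circ(t[0],t[1],.072,.00675)):print('crop box',((c.min(0)-[240,170])*7).round(1),((c.max(0)-[240,170])*7).round(1))
cv2.imwrite('pics/w4c.png',cv2.resize(s['pixels'][170:250,240:320,::-1],None,fx=7,fy=7,interpolation=2))
E
```

```text
t: 7.6
tcp_pos: [0.5492, 0.2372, 0.16]
tool_rot: [0.747, 0.665, 0.001, 0.001]
force: [-0.2, 0.3, -0.9]
finger_gap: 0.169
gripper_force: 58.6
[0.54921528 0.23730976 0.16015789] [ 0.18629084  0.24632446 -2.13103023]
crop box [218.9 336.5] [307.1 419.4]
crop box [199.5 286.6] [326.4 406.5]
```

View pics/w4c.png

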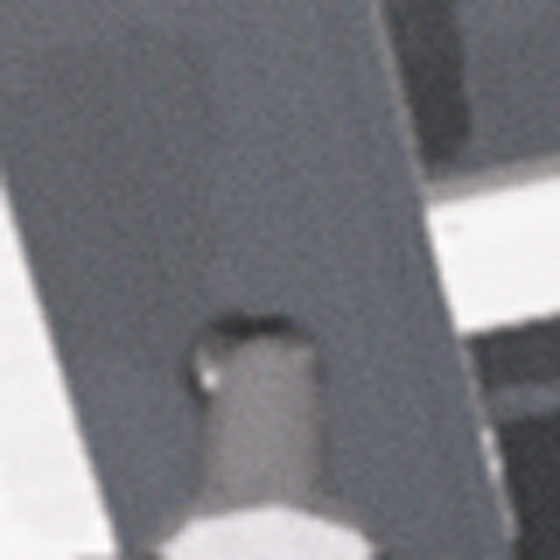

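Close view: hole rim spans about x 190-330 with its top at y 316 (crop), and the nose top is at y 335. The nose is about 3.5 mm too far along +tool x, so I correct that and feel downward.

```bash
python3 -m pendant '[[[-0.0044,-0.0002,0.005,0,0,0,0],[0,0,0.004,0,0,0,0],[0,0,0.001,0,0,0,0],[0,0,0,0,0,0,0],[0,0,0.0006,0,0,0,0],[0,0,0.0006,0,0,0,0],[0,0,0.0006,0,0,0,0],[0,0,0,0,0,0,0]]]'
python3 - <<'E'
from h import *
s=snap('wrist');m=monitor.sense();t=m['tcp_pos'];print(t,m['force'])
zn=t[2]-.0786
def circ(x,y,z,r): return np.array([proj(s,[x+r*np.cos(a),y+r*np.sin(a),z]) for a in np.linspace(0,6.28,25)])
for c in(circ(t[0],t[1],zn,.0045),circ(t[0],t[1],.072,.00675),circ(t[0],t[1],.072,.00775)):print('crop box',((c.min(0)-[240,170])*7).round(1),((c.max(0)-[240,170])*7).round(1))
cv2.imwrite('pics/w5c.png',cv2.resize(s['pixels'][170:250,240:320,::-1],None,fx=7,fy=7,interpolation=2))
E
```

```text
t: 8.45
tcp_pos: [0.5477, 0.2338, 0.1494]
tool_rot: [0.746, 0.665, -0.0, -0.0]
force: [0.8, -1.1, -0.7]
finger_gap: 0.165
gripper_force: 58.6
[0.54768    0.23374698 0.14942935] [-0.61700459  0.20180789 -1.42632222]
crop box [220.4 336.5] [308.5 419.3]
crop box [198.1 319.2] [330.9 444. ]
crop box [188.3 309.8] [340.8 453. ]
```

View pics/w5c.png

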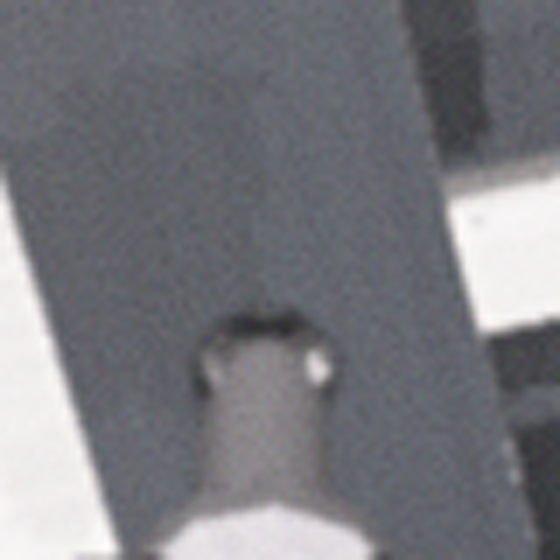

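The nose is centred in the hole: rim x 192-342, top at y 310, as predicted. I continue down gently.

```bash
python3 -m pendant '[[[0,0,0.001,0,0,0,0],[0,0,0.001,0,0,0,0],[0,0,0.001,0,0,0,0],[0,0,0.001,0,0,0,0]]]'; python3 -m pendant '[[[0,0,0.0012,0,0,0,0],[0,0,0.0012,0,0,0,0],[0,0,0.0012,0,0,0,0],[0,0,0.0012,0,0,0,0],[0,0,0,0,0,0,0]]]'
```

```text
t: 8.9
tcp_pos: [0.5477, 0.2338, 0.1462]
tool_rot: [0.746, 0.665, -0.0, -0.0]
force: [-0.6, 0.1, -1.8]
finger_gap: 0.167
gripper_force: 58.6
t: 9.4
tcp_pos: [0.5476, 0.2337, 0.1423]
tool_rot: [0.746, 0.665, -0.0, -0.0]
force: [-0.2, -0.3, -1.5]
finger_gap: 0.168
gripper_force: 58.6
```

```bash
python3 -m pendant '[[[0,0,0.0012,0,0,0,0],[0,0,0.0012,0,0,0,0],[0,0,0.0012,0,0,0,0],[0,0,0.0012,0,0,0,0],[0,0,0.0012,0,0,0,0]]]'; python3 -m pendant '[[[0,0,0.001,0,0,0,0],[0,0,0.001,0,0,0,0],[0,0,0.001,0,0,0,0],[0,0,0,0,0,0,0]]]';  python3 -m pendant '[[[0,0,0.001,0,0,0,0],[0,0,0.001,0,0,0,0],[0,0,0.001,0,0,0,0],[0,0,0,0,0,0,0]]]'
```

```text
t: 9.9
tcp_pos: [0.5477, 0.2337, 0.1375]
tool_rot: [0.746, 0.665, -0.0, -0.0]
force: [0.3, -0.4, -1.6]
finger_gap: 0.168
gripper_force: 58.6
t: 10.3
tcp_pos: [0.5476, 0.2337, 0.1351]
tool_rot: [0.747, 0.665, -0.0, -0.0]
force: [0.4, -0.4, -1.4]
finger_gap: 0.163
gripper_force: 58.6
t: 10.7
tcp_pos: [0.5477, 0.2338, 0.1327]
tool_rot: [0.747, 0.665, -0.0, -0.0]
force: [0.6, 0.2, -2.1]
finger_gap: 0.164
gripper_force: 58.6
```

```bash
for i in 1; do :; done; python3 -m pendant '[[[0,0,0.001,0,0,0,0],[0,0,0.001,0,0,0,0],[0,0,0.001,0,0,0,0],[0,0,0.001,0,0,0,0],[0,0,0.001,0,0,0,0],[0,0,0,0,0,0,0]]]'; python3 -m pendant '[[[0,0,0.001,0,0,0,0],[0,0,0.001,0,0,0,0],[0,0,0.001,0,0,0,0],[0,0,0.001,0,0,0,0],[0,0,0,0,0,0,0]]]'
```

```text
t: 11.3
tcp_pos: [0.5478, 0.2339, 0.1288]
tool_rot: [0.747, 0.665, 0.0, -0.0]
force: [0.5, 1.8, -1.4]
finger_gap: 0.169
gripper_force: 58.6
t: 11.8
tcp_pos: [0.5478, 0.2338, 0.1255]
tool_rot: [0.747, 0.665, 0.0, -0.0]
force: [-0.1, 1.1, -0.6]
finger_gap: 0.167
gripper_force: 58.7
```

Nose at about 0.047, with the rocker being pushed over (1-2 N lateral). The lower ear comes next, at 0.040.

```bash
python3 -m pendant '[[[0,0,0.001,0,0,0,0],[0,0,0.001,0,0,0,0],[0,0,0.001,0,0,0,0],[0,0,0.001,0,0,0,0],[0,0,0.001,0,0,0,0],[0,0,0,0,0,0,0]]]'; python3 -m pendant '[[[0,0,0.001,0,0,0,0],[0,0,0.001,0,0,0,0],[0,0,0.001,0,0,0,0],[0,0,0.001,0,0,0,0],[0,0,0,0,0,0,0]]]'; python3 -m pendant '[[[0,0,0.001,0,0,0,0],[0,0,0.001,0,0,0,0],[0,0,0.001,0,0,0,0],[0,0,0.001,0,0,0,0],[0,0,0,0,0,0,0]]]'
```

```text
t: 12.4
tcp_pos: [0.5477, 0.2337, 0.1215]
tool_rot: [0.747, 0.665, -0.0, 0.0]
force: [-0.0, 1.3, -0.0]
finger_gap: 0.165
gripper_force: 58.7
t: 12.9
tcp_pos: [0.5477, 0.2337, 0.1183]
tool_rot: [0.747, 0.665, -0.0, 0.0]
force: [1.2, 2.1, -0.6]
finger_gap: 0.166
gripper_force: 58.7
t: 13.4
tcp_pos: [0.5477, 0.2337, 0.1151]
tool_rot: [0.747, 0.665, -0.0, -0.0]
force: [-0.3, 1.6, -0.5]
finger_gap: 0.169
gripper_force: 58.7
```

```bash
python3 -m pendant '[[[0,0,0.001,0,0,0,0],[0,0,0.001,0,0,0,0],[0,0,0.001,0,0,0,0],[0,0,0.001,0,0,0,0],[0,0,0.001,0,0,0,0],[0,0,0.001,0,0,0,0],[0,0,0.001,0,0,0,0],[0,0,0,0,0,0,0]]]'; python3 -m pendant '[[[0,0,0.001,0,0,0,0],[0,0,0.001,0,0,0,0],[0,0,0.001,0,0,0,0],[0,0,0.001,0,0,0,0],[0,0,0.001,0,0,0,0],[0,0,0.001,0,0,0,0],[0,0,0.001,0,0,0,0],[0,0,0.001,0,0,0,0],[0,0,0.001,0,0,0,0],[0,0,0.001,0,0,0,0],[0,0,0,0,0,0,0]]]'; python3 -m pendant '[[[0,0,0.001,0,0,0,0],[0,0,0.001,0,0,0,0],[0,0,0,0,0,0,0]]]'
```

```text
t: 14.2
tcp_pos: [0.5477, 0.2337, 0.1095]
tool_rot: [0.746, 0.665, -0.0, 0.0]
force: [0.6, 1.7, -1.4]
finger_gap: 0.168
gripper_force: 58.7
t: 15.3
tcp_pos: [0.5477, 0.2337, 0.1015]
tool_rot: [0.747, 0.665, -0.0, -0.0]
force: [0.6, 1.3, -0.7]
finger_gap: 0.167
gripper_force: 58.7
t: 15.6
tcp_pos: [0.5477, 0.2337, 0.0999]
tool_rot: [0.747, 0.665, -0.0, 0.0]
force: [-0.3, 1.1, -0.4]
finger_gap: 0.169
gripper_force: 58.7
```

Expected home is at a TCP height of about 0.0966. I take 0.5 mm steps until it touches.

```bash
python3 -m pendant '[[[0,0,0.0006,0,0,0,0],[0,0,0.0006,0,0,0,0],[0,0,0.0006,0,0,0,0],[0,0,0.0006,0,0,0,0],[0,0,0,0,0,0,0]]]'; python3 -m pendant '[[[0,0,0.0006,0,0,0,0],[0,0,0.0006,0,0,0,0],[0,0,0,0,0,0,0]]]'; python3 -m pendant '[[[0,0,0.0006,0,0,0,0],[0,0,0,0,0,0,0]]]'
```

```text
t: 16.1
tcp_pos: [0.5477, 0.2337, 0.098]
tool_rot: [0.747, 0.665, -0.0, -0.0]
force: [-0.3, 0.7, -0.2]
finger_gap: 0.164
gripper_force: 58.7
t: 16.4
tcp_pos: [0.5477, 0.2338, 0.0971]
tool_rot: [0.746, 0.665, -0.0, -0.0]
force: [0.0, 0.8, -0.6]
finger_gap: 0.168
gripper_force: 58.7
t: 16.6
tcp_pos: [0.5477, 0.2337, 0.0967]
tool_rot: [0.747, 0.665, 0.0, 0.0]
force: [0.8, 1.5, 0.5]
finger_gap: 0.167
gripper_force: 58.7
```

```bash
python3 -m pendant '[[[0,0,0.0006,0,0,0,0],[0,0,0,0,0,0,0]]]'; python3 -m pendant '[[[0,0,0.0005,0,0,0,0],[0,0,0,0,0,0,0]]]'
```

```text
t: 16.8
tcp_pos: [0.5477, 0.2338, 0.0967]
tool_rot: [0.746, 0.665, 0.0, 0.0]
force: [-0.4, 1.7, 3.4]
finger_gap: 0.169
gripper_force: 59.0
t: 17.0
tcp_pos: [0.5478, 0.2338, 0.0967]
tool_rot: [0.746, 0.665, 0.0, 0.0]
force: [-1.4, 1.1, 7.3]
finger_gap: 0.168
gripper_force: 59.3
```

Contact came at exactly the expected height, so the pin is seated. I release and retreat straight up.

```bash
python3 -m pendant '[[[0,0,-0.0008,0,0,0,0.5],[0,0,0,0,0,0,0.5],[0,0,0,0,0,0,0.5],[0,0,0,0,0,0,0.5],[0,0,0,0,0,0,0.5],[0,0,0,0,0,0,0.5]]]' && python3 -m pendant '[[[0,0,-0.01,0,0,0,0.5],[0,0,-0.02,0,0,0,0.5],[0,0,-0.04,0,0,0,0.5],[0,0,-0.05,0,0,0,0.5],[0,0,-0.04,0,0,0,0.5],[0,0,-0.02,0,0,0,0.5],[0,0,0,0,0,0,0.5],[0,0,0,0,0,0,0.5]]]'
python3 - <<'E'
from h import *
s=snap('wrist')
cv2.imwrite('pics/w6.png',cv2.resize(s['pixels'][120:260,200:380,::-1],None,fx=4,fy=4,interpolation=2))
D=np.array([dep(s,u,v) for v in range(160,240) for u in range(240,320)])
m=(D[:,2]>.103)&(D[:,2]<.13);print(m.sum(),D[m].mean(0),np.median(D[m],0))
E
```

```text
t: 17.6
tcp_pos: [0.5476, 0.2337, 0.0963]
tool_rot: [0.747, 0.665, -0.0, -0.0]
force: [-0.1, 0.0, -0.2]
finger_gap: 0.498
gripper_force: 0.0
t: 18.4
tcp_pos: [0.5473, 0.2337, 0.2405]
tool_rot: [0.746, 0.665, 0.0, 0.0]
force: [-0.8, 0.0, -0.3]
finger_gap: 0.5
gripper_force: 0.0
278 [0.54749598 0.23531748 0.1109601 ] [0.54751122 0.23567155 0.11152548]
```

View pics/w6.png

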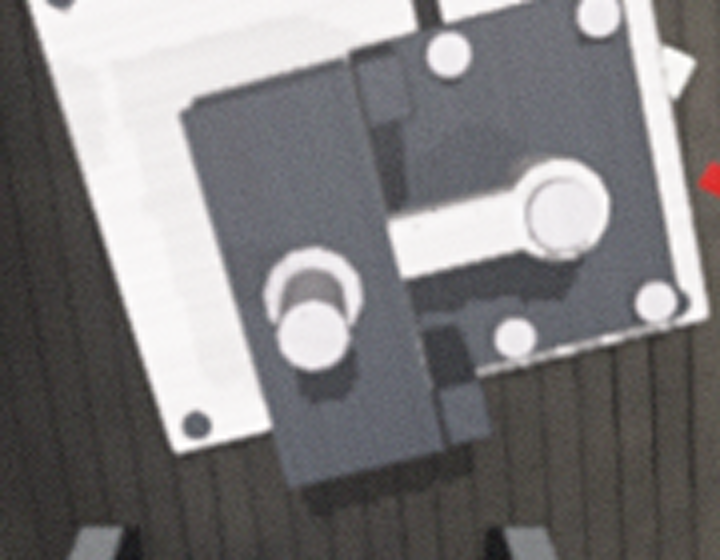

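The picture shows the pin upright with its flange flat on the ear. The head top measures 0.1115 m against 0.112 expected, and the gripper is clear.

```bash
python3 -c "
from station import job
print(job.sign_off())"
```

```text
the job is handed in; nothing more can be done
None
```

The thick steel pin is through the upper ear, the rocker eye and the lower ear, with its flange on the upper ear, and it is released. The job was handed in at about 18.5 s of the 64 s allowed; the judge returned no verdict. Wrist force was about 7 N at most in the readings during the insertion, and I commanded no contact with the spare pin or bottles.

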